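Unlock the medicine box with its square key

TASK

Unlock the white medicine box on the worktop: take the blue T-handled square key out of its wooden stand, feel it gently down into the recessed square socket of the brass lock in the lid until it is fully home, then turn it anticlockwise (seen from above) until it comes to its stop, without forcing anything. Leave the key standing in the lock, let go of it, and do not disturb the mug, the salt shaker or the egg timer.

Things in the scene. Friction and masses are not known exactly. Their poses are not given: they have to be found in the camera images.
- med_box: white medicine box, grey lid, 140 x 160 mm along its x and y, 60 mm high, fixed to the worktop; origin: centre of its underside; x points to the back with the hinges, z up. On the lid a steel plate, 82 x 82 mm, 3 mm thick, holds a round brass lock with a square recess. Hand on lock: under 3 N. Key on lock: under 30 N, and under 60 N (all contact forces added up, about 0.3 N m) at the stop.
- lid_centre (a point): centre of the top face of the box's lid, 60 mm above the worktop, axes as the box's. It is NOT exactly the axis of the lock: the lock was fitted off this point, by up to 6 mm along the box's x and up to 6 mm along its y, at random and not measured, so it must be found by feel or by looking. The lock does not shift when pushed.
- lock_turn (a joint): angle (rad) of the brass lock: 0 = sides of its square recess parallel to the box's x and y (white line at the red dot); grows anticlockwise from above to the stop at 1.15 (green dot). Starts at 0 to 0.2, stiff (0.05 N m), stays where left. Recess: see lock_recess.
- lock_recess (a point): point on the box 3 mm above lid_centre, at the height of the recess's mouth (63 mm up). Recess: square funnel, mouth 30 x 30 mm, greased sides sloping 50 degrees to a 14 x 14 mm square hole whose edge is 9.5 mm below the mouth; the hole is 15 mm deep, floor 38.5 mm above the worktop. Funnel and hole turn with the lock, centred on its axis (up to 6 mm off here).
- key_handle (a point): centre of the key's blue handle bar, 50 mm long along the key's x, 14 mm wide along its y, 16 mm high. Below it a steel shank, 12 x 12 mm square, sides along x and y, reaches 68 mm down to the tip. Mass about 0.08 kg. Fits the socket in any of four quarter positions with 1 mm of play to each side; it turns about 0.19 rad in the hole before the lock follows.
- key_tip (a point): centre of the end face of the key's shank, 68 mm below the handle centre; the last 4 mm of the shank are narrowed to 10 x 10 mm. Axes as the key's, z up toward the handle. Fully home it stands on the socket's floor.
- key_stand: oak block, 56 x 56 mm, 42 mm high, fixed; origin: centre of its underside. The key starts upright in a round hole in its top, 20 mm wide, 30 mm deep, tip 12 mm above the worktop.
- salt_shaker: salt shaker, glass with a white top, 44 mm wide, 90 mm high; origin at the centre of its underside. Leave it alone.
- egg_timer: green and white egg timer, 66 mm wide, 56 mm high; origin at the centre of its underside. Leave it alone.
- mug: white mug with a pink band, 80 mm wide, 120 mm with its handle, 101 mm high; origin at the centre of its underside. Leave it alone.
Not all that is in view belongs to the job. What is shaped like the part that bears key_handle but orange, red or turquoise is not meant.

How it is judged:
On the way, in this order (a step that is already met when the one before it is completed fails the run):
1. the key is fully home in the socket and the lock is not yet turned (z of key_tip in the frame of lid_centre below -0.0185 m and horizontal distance between key_tip and lid_centre below 0.01 m and angle between key_tip's own z axis and vertical below 0.15 rad and value of joint lock_turn below 0.4 rad), for 0.1 s.
2. the lock is turned to its stop with the key home in it (value of joint lock_turn above 1.07 rad and z of key_tip in the frame of lid_centre below -0.0175 m and horizontal distance between key_tip and lid_centre below 0.01 m), for 0.1 s.
At the end, for the whole second after the job is handed in: The lock stands at its stop (joint over 1.07 of 1.15 rad), the key stands in it, fully home (tip within 4 mm of the socket's floor: at least 17.5 mm below the lid's top, within 10 mm of the lid's centre) and upright within 0.15 rad, and is let go (all of step 2 and angle between key_tip's own z axis and vertical below 0.15 rad); the robot touches nothing.
It fails at once if the key is forced into or round the lock, with more than 30 N before the lock has come near its stop (contact force between key and lock_turn above 30 N and value of joint lock_turn below 1 rad).
It fails at once if the key is forced against the stop: contact forces between key and lock add up to more than 60 N (contact force between key and lock_turn above 60 N).
It fails at once if the hand or arm pushes on the lock itself (contact force between the arm and lock_turn above 3 N).
It fails at once if the salt shaker, the egg timer or the mug is moved by more than 20 mm (distance of any of salt_shaker, egg_timer, mug from where it was at the start of the episode above 0.02 m).
It also fails if it takes over 72 s, if anything falls off the work surface, if the arm or the gripper's body presses on something with over 40 N, if the wrist force passes 120 N, or if a joint passes its speed limit or range.

ROBOT

A 7-joint arm with a two-finger parallel gripper is mounted at the origin on a cart in front of the work surface, level with it; the furniture and walls round the work are solid. World frame = base frame: x ahead of the robot, y to its left, z up, the work surface at z = 0. Lengths are in m, angles in rad, forces in N, time in s.
With the tool pointing down it reaches from about 0.4 to 0.85 m from the base axis. Payload 4.5 kg.
Tool frame: the origin (TCP) lies between the finger pads; the fingertips stand 8 mm ahead of it and the grasp point (between the pads) lies 11 mm behind it; z points along the fingers, y is the direction in which the jaws open and shut (so a half turn about z gives the same grasp; the last joint's range is limited). The gripper opens to 88 mm and grips with 3 to 60 N. Pads are 18 mm wide; open, the fingers measure 123 mm over their backs; the gripper's body (75 mm by 187 mm) begins 45 mm behind the grasp point.
Start: joints at [1.334, 0.689, -0.195, 1.565, 0.157, 0.902, -0.215], TCP at [0.167, -0.602, 0.247] pointing down, gripper open.
Joint ranges: [-3.01, 3.01], [-0.46, 2.08], [-1.47, 1.51], [0.13, 2.56], [-1, 4.14], [0.04, 2.09], [-2.66, 2.66]. Speed limits (rad/s): [2.57, 2.57, 3.14, 3.14, 3.14, 3.14, 3.14].

INTERFACE

Orientations are given as a unit quaternion [x, y, z, w].
In Python, from plant import r gives the robot as it stands.
- The arm moves only by the tool carry_out, never from a script. Its argument "commands" is a list that holds one entry, the list of rows, each a list of 7 numbers: the turn, a rotation vector about the tool's x, y, z in rad, then the shift along the tool's x, y, z in cm, then the finger opening in cm, from 0 to 8.81. A call has 1 to 10 rows; each row is the pose to reach, as a shift and turn from the pose commanded when the call began, along the tool's axes at that moment; what a row does not reach only later rows make up. A row lasts 1/12 s, in which the tool goes at most 41.7 mm and 7.16 degrees, less where a joint would pass 70% of its speed; a pose out of reach is approached as far as the arm can. A call with a gripper value outside its range is refused whole. The fingers move at their own pace and stop on an object; "force" is the grip in N (left out, the last holds). Time passes only in rows, so rows that repeat a pose let the fingers close. It gives the time, the measured TCP pose, the force and the opening at its end, in the units of the state.
- r.get_state(): the state, without advancing time (a new reading comes with each control period).
- r.snapshot(name): name is "scene" or "top" or "wrist"; returns a dict with "pixels" (480x640x3 uint8, red, green, blue), "mtx" (3x3 intrinsics, pixels), "k1" (the pictures are not rectified: a ray, as slopes to the right and down, at radius r is drawn at 1 + k1 r^2 times it, then the intrinsics apply), "xyz" and "rotation" of the camera in the world. Camera axes: x right, y down, z forward; pixel columns grow to the right and rows downward; lengths in m; the calibration is good to about 2 mm. A picture is of the moment at which its call begins. There is no depth.
- r.finish_job(): hands the job in, once; it reports no verdict.
The state is a dict: "clock": time; "q": joint angles; "qd": joint speeds; "joint_torque": joint torques, N m; "tool_pos": TCP position; "eef_rot": TCP orientation; "contact_force": force on the tool from outside, world axes, zero at the start; "moment": the same for the moment, N m; "opening": opening from 0.0 (shut) to 1.0 (fully open).
Only numpy, scipy, OpenCV 4.12 (cv2) and the standard library are available. Lean on these libraries where they do the work, as an engineer would, in place of code of your own. Each camera call takes 0.05 s, during which the arm holds its last target.

## Working session

There is one attempt and no reset: what is moved stays moved. The work goes in short steps, Python scripts to look and compute and a tool call to move; the robot and the scene stay as the last step left them, time stands still between calls to the robot, and variables do not carry over. Pictures are saved under pics/ and viewed, and the job is handed in when it is done.

Besides the shell and the picture viewer there is one more tool, called after "Request:" as name(argument=value, ...) on one line, values as JSON. carry_out: Moves the arm, as the interface text tells. Its arguments: {"type":"object","properties":{"commands":{"type":"array"},"force":{"type":"number"}},"required":["commands"]}

```bash
ls; mkdir -p pics; python3 - <<'E'
from plant import r
import cv2
s=r.get_state(); print(s)
for n in ["scene","top","wrist"]:
    d=r.snapshot(n); cv2.imwrite(f"pics/{n}0.png",d["pixels"][:,:,::-1]); print(n,d["mtx"],d["k1"],d["xyz"],d["rotation"])
E
```

```text
pics
{'clock': 0.0, 'q': array([ 1.33382339,  0.69000908, -0.19449224,  1.56636367,  0.15734314,
        0.90250919, -0.21511157]), 'qd': array([-0.00037805,  0.00071076,  0.00096478, -0.00035532, -0.00181043,
       -0.0003128 , -0.00143078]), 'joint_torque': array([ 1.24541089e-03, -5.27555037e+01, -1.26687460e+00, -1.53429437e+01,
       -5.26676711e-02,  6.44268395e-03,  1.94760833e-04]), 'tool_pos': array([ 0.1669333 , -0.60163664,  0.24588859]), 'eef_rot': array([ 9.90843045e-01,  1.35015416e-01, -2.18640580e-04, -9.21606700e-04]), 'contact_force': array([ 0.86731681,  0.39676858, -0.35104777]), 'moment': array([-0.04406056, -0.04946542,  0.01040272]), 'opening': 0.998343541651623}
scene [[455.41138407   0.         317.9273914 ]
 [  0.         455.41138407 239.11813845]
 [  0.           0.           1.        ]] -0.07548012660486522 [-0.26605985  0.75031385  0.55357366] [-0.33217555  0.7640265  -0.50221359  0.23174216]
top [[577.2921698    0.         324.56840819]
 [  0.         577.2921698  247.68563257]
 [  0.           0.           1.        ]] -0.15716815601315812 [-0.04355644  0.17456816  1.51218995] [-0.60439549  0.77132861 -0.16026877  0.11862625]
wrist [[342.82766804   0.         319.51591958]
 [  0.         342.82766804 237.71770343]
 [  0.           0.           1.        ]] -0.032270332910156685 [ 0.24365237 -0.58116456  0.38409977] [ 0.7864748  -0.59786488 -0.09448596  0.12283067]
```

View pics/scene0.png

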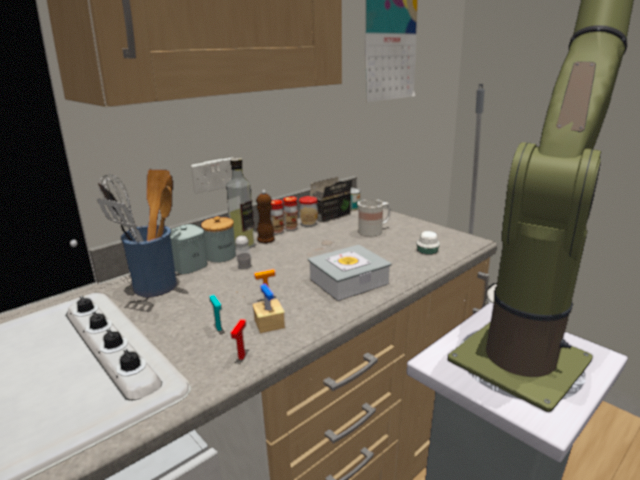

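View pics/top0.png

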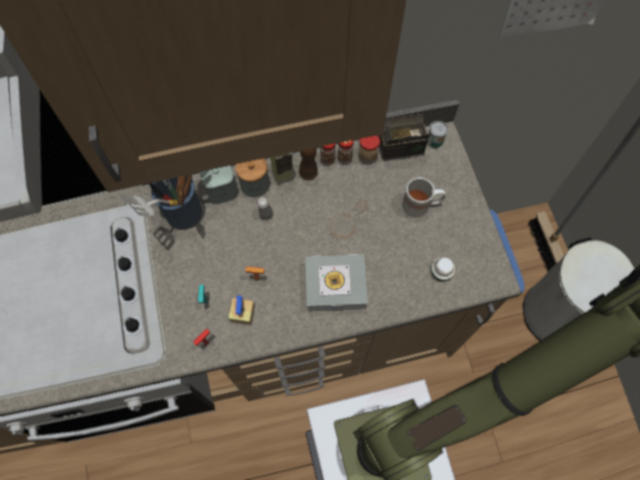

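View pics/wrist0.png

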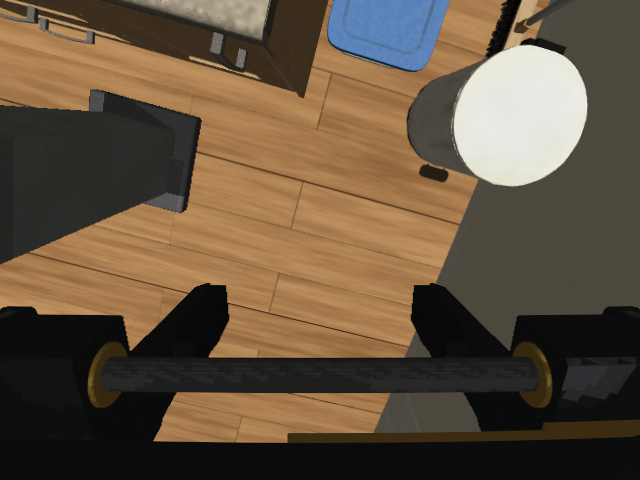

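Key: blue handle at about (240,305) in top and (267,292) in scene, standing in the oak block. Box is at (335,281) in top.

```bash
cat > h.py <<'E'
import numpy as np, cv2
from scipy.spatial.transform import Rotation as R
def ray(d,uv):
    K=np.array(d["mtx"]); k=d["k1"]
    uv=np.atleast_2d(np.float64(uv)).reshape(-1,1,2)
    p=cv2.undistortPoints(uv,K,np.array([k,0,0,0.]))[:,0]
    v=np.c_[p,np.ones(len(p))]
    return R.from_quat(d["rotation"]).apply(v)
def onz(d,uv,z):
    v=ray(d,uv); o=np.array(d["xyz"]); return o+v*((z-o[2])/v[:,2])[:,None]
def proj(d,X):
    Rm=R.from_quat(d["rotation"]).as_matrix(); X=np.atleast_2d(np.float64(X))
    c=(X-np.array(d["xyz"]))@Rm
    return cv2.projectPoints(c,np.zeros(3),np.zeros(3),np.array(d["mtx"]),np.array([d["k1"],0,0,0.]))[0][:,0]
def tri(d1,u1,d2,u2):
    a=ray(d1,u1)[0];b=ray(d2,u2)[0];o1=np.array(d1["xyz"]);o2=np.array(d2["xyz"])
    t=np.linalg.lstsq(np.c_[a,-b],o2-o1,rcond=None)[0]
    p,q=o1+a*t[0],o2+b*t[1]; return (p+q)/2,np.linalg.norm(p-q)
def mask(img,lo,hi):
    return cv2.inRange(cv2.cvtColor(img,cv2.COLOR_RGB2HSV),np.array(lo),np.array(hi))
def tool(s):
    return np.array(s["tool_pos"]),R.from_quat(s["eef_rot"])
def delta(s,pos,rot):
    p,q=tool(s); return (q.inv()*rot).as_rotvec().round(4), (q.inv().apply(np.array(pos)-p)*100).round(2)
def down(yaw): # tool x axis at yaw, z down
    c,s_=np.cos(yaw),np.sin(yaw)
    return R.from_matrix(np.array([[c,s_,0],[s_,-c,0],[0,0,-1.]]))
E
python3 - <<'E'
from plant import r
from h import *
T=r.snapshot("top");S=r.snapshot("scene")
out={}
for n,d in(("top",T),("scene",S)):
    m=mask(d["pixels"],(108,120,60),(130,255,255))
    c,l,st,ce=cv2.connectedComponentsWithStats(m)
    for i in range(1,c):
        if st[i,4]>15: print(n,st[i],ce[i])
    y=mask(d["pixels"],(15,60,100),(30,180,255))
E
python3 - <<'E'
import cv2
a=cv2.imread('pics/top0.png');b=cv2.imread('pics/scene0.png')
cv2.imwrite('pics/z1.png',cv2.resize(a[235:345,180:400],None,fx=3.6,fy=3.6,interpolation=cv2.INTER_CUBIC))
cv2.imwrite('pics/z2.png',cv2.resize(b[230:350,210:410],None,fx=4,fy=4,interpolation=cv2.INTER_CUBIC))
E
```

```text
top [237 296   5  18  83] [238.92771084 304.43373494]
scene [407  20   8  13  67] [411.20895522  27.08955224]
scene [261 284  12  16  45] [266.93333333 292.84444444]
```

View pics/z1.png

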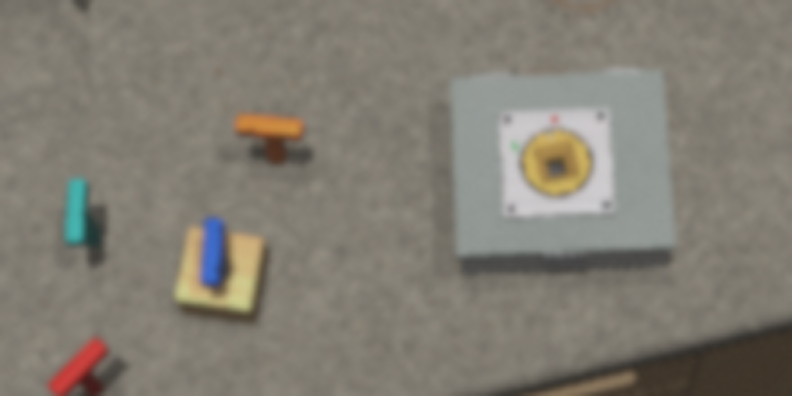

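View pics/z2.png

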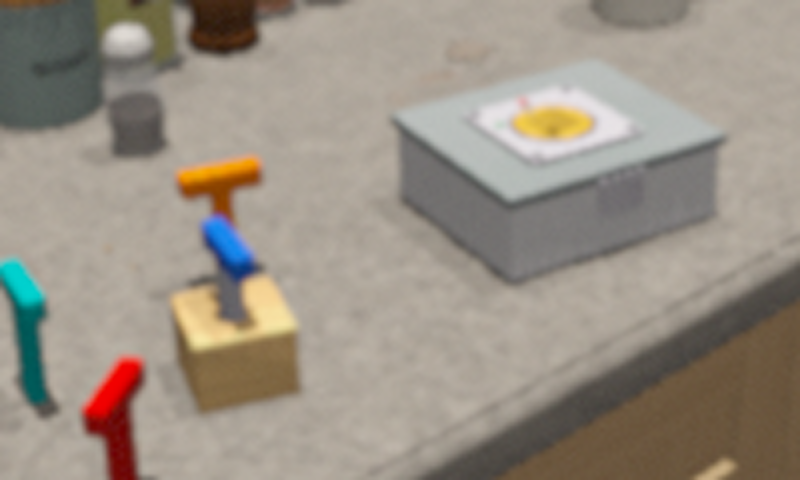

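The red dot is at the back of the plate (about (334,268) in top) and the green dot is to its left. The key's handle runs roughly front to back.

```bash
python3 - <<'E'
from plant import r
from h import *
T=r.snapshot("top");S=r.snapshot("scene")
print("key tri",tri(T,(239.2,304.8),S,(267.4,291.8)))
print("key z.08",onz(T,[(239.2,304.8)],.08),onz(S,[(267.4,291.8)],.08))
# handle ends top zoom
z=lambda p:(np.array(p,float)/3.6+[180,235]-0.36)
e=onz(T,[z((214,220)),z((210,285))],.086); print("handle",e, np.arctan2(*(e[0]-e[1])[1::-1]))
st=onz(T,[z(p) for p in ((187,228),(265,236),(250,302),(177,293))],.042); print("stand",st.mean(0),st)
lid=onz(T,[z(p) for p in ((453,76),(661,70),(675,248),(458,258))],.06); print("lid",lid,lid.mean(0))
pl=onz(T,[z(p) for p in ((499,109),(610,107),(615,213),(503,216))],.063); print("plate",pl,pl.mean(0))
print("lock",onz(T,[z((555.5,161.5))],.063))
for n,d in(("top",T),("scene",S)):
    m=mask(d["pixels"],(18,120,100),(32,255,255)); c,l,s,ce=cv2.connectedComponentsWithStats(m)
    for i in range(1,c):
        if s[i,4]>80: print(n,s[i],ce[i],onz(d,[ce[i]],.063))
print(r.get_state()["clock"])
E
```

```text
key tri (array([0.43998955, 0.26745791, 0.07724616]), np.float64(0.0005987649149500923))
key z.08 [[0.43883737 0.26706476 0.08      ]] [[0.43622224 0.27037765 0.08      ]]
handle [[0.4610647  0.26232338 0.086     ]
 [0.41376374 0.27434875 0.086     ]] -0.24895681154706173
stand [0.44161417 0.2674577  0.042     ] [[0.47519911 0.28584035 0.042     ]
 [0.45546648 0.23044536 0.042     ]
 [0.40826392 0.25123163 0.042     ]
 [0.42752719 0.30231344 0.042     ]]
lid [[ 0.53997919  0.06687384  0.06      ]
 [ 0.50745153 -0.08707806  0.06      ]
 [ 0.36921858 -0.05963559  0.06      ]
 [ 0.39966095  0.0961811   0.06      ]] [0.45407756 0.00408532 0.06      ]
plate [[ 0.50466582  0.03977067  0.063     ]
 [ 0.48649314 -0.0413694   0.063     ]
 [ 0.4048641  -0.02348924  0.063     ]
 [ 0.42220243  0.05689705  0.063     ]] [0.45455637 0.00795227 0.063     ]
lock [[0.45419465 0.00901798 0.063     ]]
top [326 272  17  16 186] [334.14516129 279.83870968] [[0.45314136 0.00873731 0.063     ]]
scene [339 257  19   7 102] [347.97058824 260.24509804] [[0.44966136 0.01314467 0.063     ]]
scene [256 314  27  18 250] [270.    322.512] [[0.35962434 0.32204253 0.063     ]]
0.35
```

```bash
python3 - <<'E'
from plant import r
from h import *
d=r.snapshot("wrist");s=r.get_state();p,q=tool(s)
rel=q.inv().apply(np.array(d["xyz"])-p); rr=q.inv()*R.from_quat(d["rotation"])
print("cam in tool",rel,rr.as_matrix().round(3))
for pos,yaw in(((.48,-.15,.25),-.21),((.44-.06,.009,.25),-.21),((.4390,.267,.25),-.25)):
    print(delta(s,pos,down(yaw)))
print(s["clock"],s["q"])
E
```

```text
cam in tool [ 0.07936126  0.00045278 -0.13803323] [[-0.    -0.952 -0.306]
 [ 1.    -0.    -0.   ]
 [ 0.    -0.306  0.952]]
(array([-2.000e-04,  1.000e-04,  4.808e-01]), array([ 42.24, -35.2 ,  -0.33]))
(array([-2.000e-04,  1.000e-04,  4.808e-01]), array([ 36.86, -53.2 ,  -0.33]))
(array([-2.000e-04,  1.000e-04,  5.208e-01]), array([ 49.44, -76.48,  -0.32]))
0.4 [ 1.33383901  0.68924371 -0.19458096  1.56541857  0.15728648  0.90251768
 -0.21508679]
```

Request:
carry_out(commands=[[[0,0,0.48,38,-31.2,0,8.8],[0,0,0.48,38,-31.2,0,8.8],[0,0,0.48,38,-31.2,0,8.8],[0,0,0.48,38,-31.2,0,8.8],[0,0,0.48,38,-31.2,0,8.8],[0,0,0.48,38,-31.2,0,8.8],[0,0,0.48,38,-31.2,0,8.8],[0,0,0.48,38,-31.2,0,8.8],[0,0,0.48,38,-31.2,0,8.8],[0,0,0.48,38,-31.2,0,8.8]]])

```text
clock: 1.23
tool_pos: [0.4078, -0.2596, 0.247]
eef_rot: [0.995, -0.104, 0.0, 0.0]
contact_force: [0.4, -1.2, -1.0]
opening: 0.995
```

```bash
python3 - <<'E'
from plant import r
from h import *
s=r.get_state();print(s["clock"],s["q"],s["tool_pos"])
print(delta(s,(.405,.019,.22),down(-.21)))
E
```

```text
1.2333 [ 0.47945472  0.50516921 -0.01222521  1.98754096  0.00985138  0.64817218
 -1.31916098] [ 0.4077798  -0.25957601  0.24699994]
(array([ 0.0002, -0.0007,  0.0007]), array([ -6.06, -27.19,   2.69]))
```

Request:
carry_out(commands=[[[0,0,0,-6.0,-27.2,2.7,8.8],[0,0,0,-6.0,-27.2,2.7,8.8],[0,0,0,-6.0,-27.2,2.7,8.8],[0,0,0,-6.0,-27.2,2.7,8.8],[0,0,0,-6.0,-27.2,2.7,8.8],[0,0,0,-6.0,-27.2,2.7,8.8],[0,0,0,-6.0,-27.2,2.7,8.8],[0,0,0,-6.0,-27.2,2.7,8.8],[0,0,0,-6.0,-27.2,2.7,8.8],[0,0,0,-6.0,-27.2,2.7,8.8]]])

```text
clock: 2.07
tool_pos: [0.4047, 0.0167, 0.2198]
eef_rot: [0.995, -0.105, 0.0, 0.0]
contact_force: [-0.1, -0.2, -0.1]
opening: 0.997
```

```bash
python3 - <<'E'
from plant import r
from h import *
d=r.snapshot("wrist");s=r.get_state();print(s["clock"],s["q"],s["tool_pos"],s["qd"].round(3))
im=d["pixels"][:,:,::-1];cv2.imwrite("pics/w1.png",im)
np.save("w1.npy",d,allow_pickle=True)
print(proj(d,[(.4545,.0085,.063)]))
E
```

```text
2.1167 [-0.18229044  0.46990923  0.04190719  2.2314335  -0.04275332  0.44066879
 -1.88831242] [0.40470614 0.01596053 0.2198733 ] [ 0.018 -0.     0.005  0.003 -0.001 -0.    -0.   ]
[[316.04392752 163.93781957]]
```

View pics/w1.png

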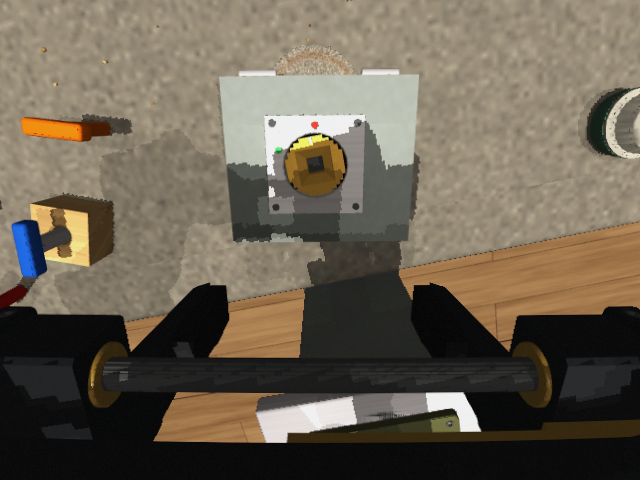

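Wrist view: lock at about (316,165), plate at (265-364,115-213), red dot (315,125), green dot (279,150). Zooming in next to read the recess.

```bash
python3 - <<'E'
from h import *
d=np.load("w1.npy",allow_pickle=True).item()
im=d["pixels"][:,:,::-1][105:225,250:380]
im=cv2.convertScaleAbs(im,alpha=1.5)
cv2.imwrite("pics/w1z.png",cv2.resize(im,None,fx=5,fy=5,interpolation=cv2.INTER_CUBIC))
px=d["pixels"]
print(onz(d,[(316,164.5),(315,163.8)],.063))
E
```

```text
[[0.45404926 0.00863543 0.063     ]
 [0.45479657 0.00933988 0.063     ]]
```

View pics/w1z.png

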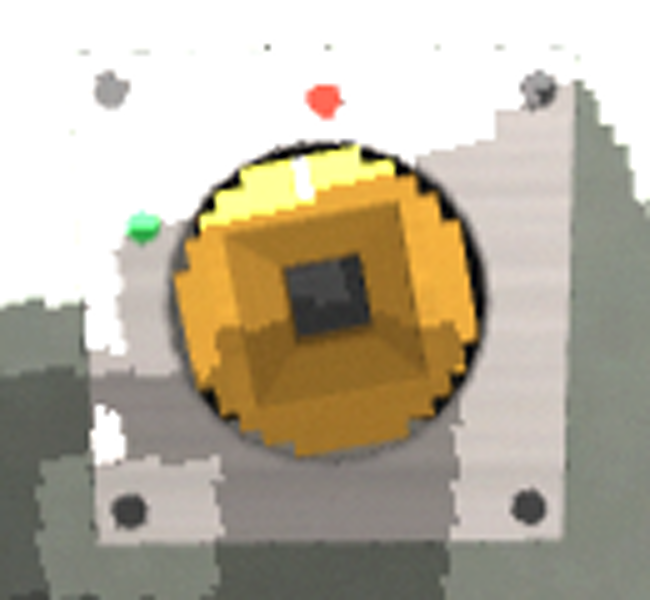

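```bash
python3 - <<'E'
from h import *
d=np.load("w1.npy",allow_pickle=True).item()
z=lambda P:np.array(P,float)/5+[250,105]-.4
def sq(P,h):
    X=onz(d,z(P),h); a=[]
    for i in range(4):
        v=X[(i+1)%4]-X[i]; a.append((np.arctan2(v[1],v[0])+np.pi/4)%(np.pi/2)-np.pi/4)
    L=[np.linalg.norm(X[(i+1)%4]-X[i])*1000 for i in range(4)]
    print(X.mean(0).round(4),np.round(L,1),"yaw",np.round(a,3),np.mean(a).round(3))
sq([(225,232),(400,202),(428,375),(257,407)],.063)
sq([(283,268),(360,254),(371,327),(297,342)],.0535)
sq([(82,58),(578,50),(564,540),(97,543)],.063) # plate
sq([(111,90),(539,90),(529,507),(129,511)],.063) # screws
zz=lambda P:np.array(P,float)
sq2=onz(d,[(219,75.5),(419,74),(407.5,241),(234.5,241)],.06)
print(sq2,sq2.mean(0))
a=[np.arctan2(*(sq2[i]-sq2[j])[1::-1]) for i,j in((0,1),(3,2),(0,3),(1,2))];print(a)
E
```

```text
[0.4533 0.0096 0.063 ] [29.7 29.2 29.9 29.8] yaw [-0.045 -0.036 -0.025 -0.045] -0.038
[0.4535 0.0096 0.0535] [13.6 12.7 13.3 13. ] yaw [-0.034 -0.055 -0.012 -0.03 ] -0.033
[0.4528 0.0092 0.063 ] [80.8 81.9 82.6 81.2] yaw [-0.195 -0.201 -0.203 -0.223] -0.206
[0.4531 0.0097 0.063 ] [70.1 69.7 70.3 70.5] yaw [-0.21  -0.203 -0.2   -0.206] -0.205
[[ 0.53875863  0.06970708  0.06      ]
 [ 0.50656558 -0.08685075  0.06      ]
 [ 0.36885585 -0.05883935  0.06      ]
 [ 0.40196237  0.09641562  0.06      ]] [0.45403561 0.00510815 0.06      ]
[np.float64(1.3679928209611667), np.float64(1.360703362700037), np.float64(-0.19281756660740695), np.float64(-0.2006713539334255)]
```

Lock axis is (0.4534, 0.0096), agreeing with the top view to 1 mm. Lock yaw is about -0.036 against box yaw -0.205, so the joint is at about 0.17. Next: look at the key.

```bash
python3 - <<'E'
from plant import r
from h import *
s=r.get_state()
print(delta(s,(.39,.275,.22),down(-.25)))
E
```

```text
(array([ 0.0006, -0.0005,  0.0387]), array([ -6.87, -25.02,  -0.03]))
```

Request:
carry_out(commands=[[[0,0,0.04,-6.9,-25.0,0,8.8],[0,0,0.04,-6.9,-25.0,0,8.8],[0,0,0.04,-6.9,-25.0,0,8.8],[0,0,0.04,-6.9,-25.0,0,8.8],[0,0,0.04,-6.9,-25.0,0,8.8],[0,0,0.04,-6.9,-25.0,0,8.8],[0,0,0.04,-6.9,-25.0,0,8.8],[0,0,0.04,-6.9,-25.0,0,8.8],[0,0,0.04,-6.9,-25.0,0,8.8],[0,0,0.04,-6.9,-25.0,0,8.8]]])

```text
clock: 2.95
tool_pos: [0.3897, 0.2728, 0.2197]
eef_rot: [0.992, -0.127, -0.0, 0.001]
contact_force: [-0.4, -0.4, -1.0]
opening: 0.996
```

```bash
python3 - <<'E'
from plant import r
from h import *
d=r.snapshot("wrist");s=r.get_state();print(s["clock"],s["q"],s["tool_pos"])
im=d["pixels"][:,:,::-1];cv2.imwrite("pics/w2.png",im)
np.save("w2.npy",d,allow_pickle=True)
m=mask(d["pixels"],(105,120,40),(130,255,255)); c,l,st,ce=cv2.connectedComponentsWithStats(m)
for i in range(1,c):
    if st[i,4]>80: print(st[i],ce[i])
E
```

```text
3.0 [-0.79470455  0.54677232  0.13329424  2.04310266 -0.12783049  0.56076047
 -2.39705626] [0.38969712 0.2728629  0.21973885]
[ 298  137   18   64 1122] [306.43850267 168.53921569]
```

View pics/w2.png

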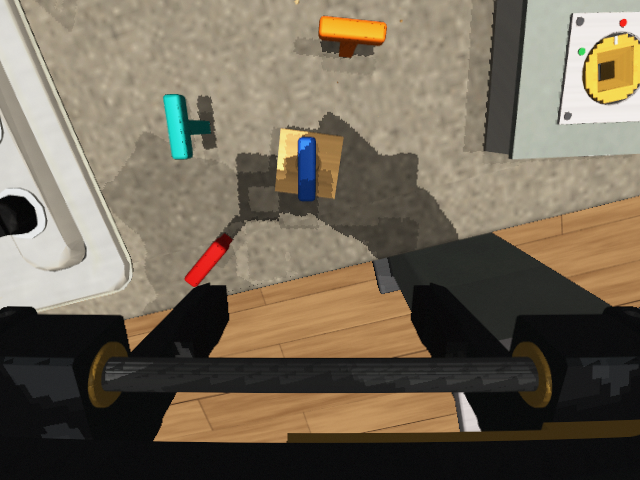

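```bash
python3 - <<'E'
from plant import r
from h import *
d=np.load("w2.npy",allow_pickle=True).item();s=r.get_state()
m=mask(d["pixels"],(105,120,40),(130,255,255)); c,l,st,ce=cv2.connectedComponentsWithStats(m)
i=1+np.argmax(st[1:,4]); cn=cv2.findContours((l==i).astype(np.uint8),0,2)[0][0]
rc=cv2.minAreaRect(cn);b=cv2.boxPoints(rc);print(rc,b)
p=onz(d,b,.086);print(p,p.mean(0),[np.linalg.norm(p[k]-p[k-1])*1e3 for k in range(4)],[np.arctan2(*(p[k]-p[k-1])[1::-1]) for k in range(4)])
key=onz(d,[ce[i]],.083)[0];print("key",key)
T=onz(d,[(178,127),(209,258),(353,28)],.07);
q=down(-.25)
print((q.inv().apply(T-key)*1000).round())
st=onz(d,[(281,129),(344,138),(336,198),(276,190)],.042);print("stand",st.mean(0))
print(tool(s)[1].as_matrix().round(3))
E
```

```text
((306.5, 168.5), (63.0, 17.0), 90.0) [[298. 137.]
 [315. 137.]
 [315. 200.]
 [298. 200.]]
[[0.46424368 0.26959466 0.086     ]
 [0.46097191 0.25704561 0.086     ]
 [0.41376397 0.26950979 0.086     ]
 [0.41721525 0.28274509 0.086     ]] [0.4390487  0.26972379 0.086     ] [np.float64(48.832441947094274), np.float64(12.968541892316095), np.float64(48.82566010996158), np.float64(13.677884342401395)] [np.float64(-0.27266293302594313), np.float64(-1.8258371850478363), np.float64(2.88345624662425), np.float64(1.3157140743112081)]
key [0.43934433 0.26979538 0.083     ]
[[  32. -103.   13.]
 [ -80.  -90.   13.]
 [ 102.   36.   13.]]
stand [0.43811906 0.26890168 0.042     ]
[[ 0.968 -0.251 -0.   ]
 [-0.251 -0.968 -0.002]
 [ 0.     0.002 -1.   ]]
```

```bash
python3 - <<'E'
from plant import r
from h import *
s=r.get_state()
print(delta(s,(.439,.2695,.13),down(-.255)),delta(s,(.439,.2695,.069),down(-.255)))
E
```

```text
(array([ 0.0019, -0.0002,  0.0009]), array([ 4.85, -0.93,  8.97])) (array([ 0.0019, -0.0002,  0.0009]), array([ 4.85, -0.94, 15.07]))
```

Request:
carry_out(commands=[[[0,0,0,4.85,-0.9,5,4.5],[0,0,0,4.85,-0.9,9,4.5],[0,0,0,4.85,-0.9,9,4.5],[0,0,0,4.85,-0.9,9,4.5],[0,0,0,4.85,-0.9,11,4.5],[0,0,0,4.85,-0.9,13,4.5],[0,0,0,4.85,-0.9,15,4.5],[0,0,0,4.85,-0.9,15,4.5],[0,0,0,4.85,-0.9,15,4.5],[0,0,0,4.85,-0.9,15,4.5]]])

```text
clock: 3.83
tool_pos: [0.4389, 0.2725, 0.0713]
eef_rot: [0.992, -0.125, 0.001, -0.0]
contact_force: [0.9, 0.2, -0.1]
opening: 0.511
```

```bash
python3 - <<'E'
from plant import r
from h import *
d=r.snapshot("wrist");s=r.get_state();print(s["clock"],s["q"],s["tool_pos"],s["opening"],s["contact_force"])
im=d["pixels"][:,:,::-1];cv2.imwrite("pics/w3.png",im)
E
```

```text
3.8833 [-0.67896697  0.846147    0.05566001  2.02596875 -0.15459899  0.27108605
 -2.31383349] [0.43901181 0.27280658 0.07142832] 0.5074553414595817 [-0.16790934  0.04093994  0.27376995]
```

View pics/w3.png

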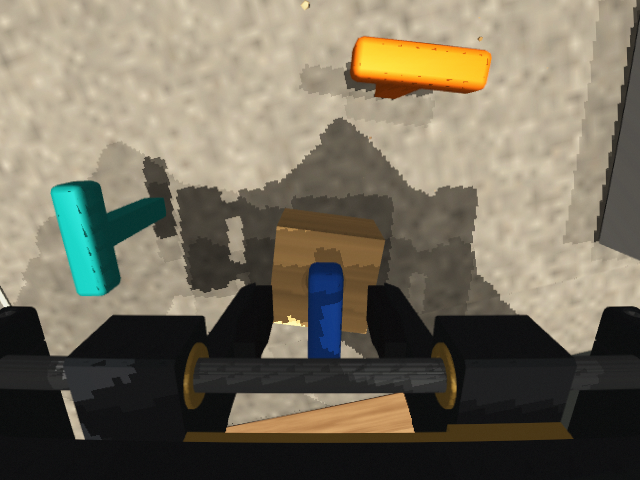

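Handle bar at column 325, between fingers centred on 320, so about 3 mm towards tool +y. Correcting, then closing gently.

Request:
carry_out(commands=[[[0,0,0,0,0.3,0.2,4.5],[0,0,0,0,0.3,0.2,4.5],[0,0,0,0,0.3,0.2,2.5],[0,0,0,0,0.3,0.2,2.0],[0,0,0,0,0.3,0.2,1.2],[0,0,0,0,0.3,0.2,0.5],[0,0,0,0,0.3,0.2,0.5],[0,0,0,0,0.3,0.2,0.5]]], force=15)

```text
clock: 4.55
tool_pos: [0.4375, 0.27, 0.0677]
eef_rot: [0.992, -0.124, 0.0, 0.0]
contact_force: [0.9, 0.4, 0.3]
opening: 0.156
```

```bash
python3 - <<'E'
from plant import r
from h import *
s=r.get_state();print(s["clock"],s["tool_pos"],s["opening"]*88.1,s["contact_force"],s["moment"])
E
```

```text
4.55 [0.43747496 0.26998103 0.0676912 ] 13.771334022617339 [0.93627425 0.44208342 0.3408254 ] [0.03228307 0.00882388 0.03484248]
```

Request:
carry_out(commands=[[[0,0,0,0,0,0,0.5],[0,0,0,0,0,-1,0.5],[0,0,0,0,0,-2,0.5],[0,0,0,0,0,-3.5,0.5],[0,0,0,0,0,-5,0.5],[0,0,0,0,0,-7,0.5],[0,0,0,0,0,-9,0.5],[0,0,0,0,0,-10,0.5],[0,0,0,0,0,-10,0.5],[0,0,0,0,0,-10,0.5]]], force=30)

```text
clock: 5.38
tool_pos: [0.4376, 0.2701, 0.1682]
eef_rot: [0.992, -0.124, 0.0, -0.0]
contact_force: [0.7, -0.5, -0.7]
opening: 0.151
```

```bash
python3 - <<'E'
from plant import r
from h import *
s=r.get_state();print(s["clock"],s["q"],s["tool_pos"],s["opening"]*88.1,s["contact_force"],s["moment"],s["eef_rot"])
for n in("scene","wrist"):
    d=r.snapshot(n);im=d["pixels"][:,:,::-1]
    if n=="scene": im=cv2.resize(im[200:350,180:380],None,fx=4,fy=4,interpolation=cv2.INTER_CUBIC)
    cv2.imwrite(f"pics/l_{n}.png",im)
print(delta(s,(.4534,.0096,.167),down(-.036)))
E
```

```text
5.3833 [-0.70589621  0.67063614  0.10275447  1.9844314  -0.1353322   0.4917187
 -2.32579178] [0.43757274 0.270067   0.1681845 ] 13.327889805220986 [ 0.66733607 -0.49690339 -0.71208589] [ 0.07865166 -0.00489712  0.04241274] [ 9.92253879e-01 -1.24225138e-01  4.51650124e-04 -3.88550947e-04]
(array([-0.0008, -0.0009, -0.2131]), array([ 7.95, 24.85,  0.1 ]))
```

View pics/l_scene.png

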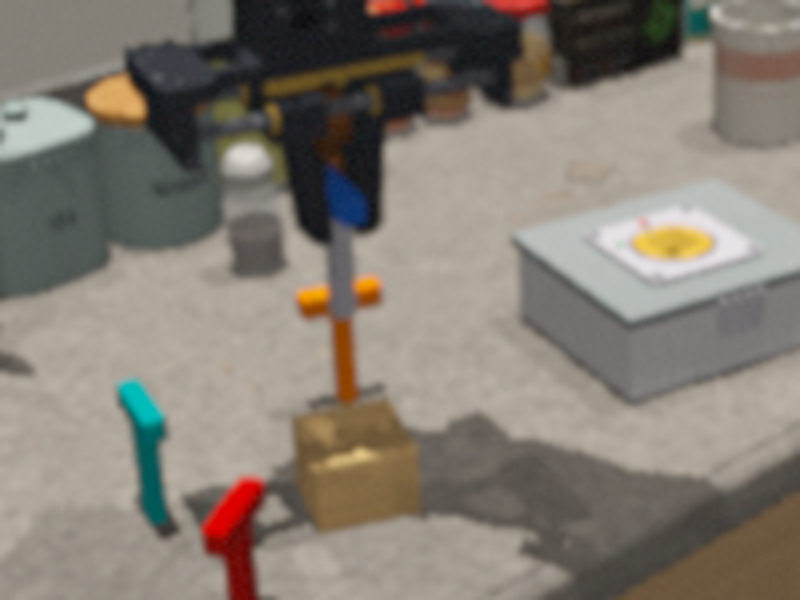

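View pics/l_wrist.png

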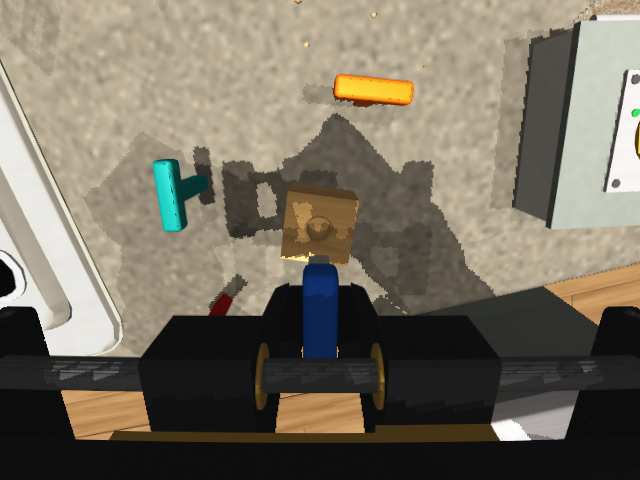

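Key is held upright and the stand is empty. Moving over the lock.

Request:
carry_out(commands=[[[0,0,-0.21,7.95,24.85,0,0.5],[0,0,-0.21,7.95,24.85,0,0.5],[0,0,-0.21,7.95,24.85,0,0.5],[0,0,-0.21,7.95,24.85,0,0.5],[0,0,-0.21,7.95,24.85,0,0.5],[0,0,-0.21,7.95,24.85,0,0.5],[0,0,-0.21,7.95,24.85,0,0.5],[0,0,-0.21,7.95,24.85,0,0.5],[0,0,-0.21,7.95,24.85,0,0.5],[0,0,-0.21,7.95,24.85,0,0.5]]])

```text
clock: 6.32
tool_pos: [0.453, 0.0111, 0.1671]
eef_rot: [1.0, -0.018, -0.001, -0.001]
contact_force: [-0.3, 0.2, -1.3]
opening: 0.155
```

```bash
python3 - <<'E'
from plant import r
from h import *
T=r.snapshot("top");S=r.snapshot("scene");W=r.snapshot("wrist")
s=r.get_state();print(s["clock"],s["q"],s["tool_pos"],s["contact_force"],s["moment"],s["eef_rot"])
p,q=tool(s);print(delta(s,(.4534,.0096,.13),down(-.036)))
tip=p+[0,0,-.0557];print("tip px",proj(S,[tip])[0],proj(T,[tip])[0])
np.save("m.npy",{"S":S,"W":W,"T":T},allow_pickle=True)
im=S["pixels"][:,:,::-1][170:290,270:430];cv2.imwrite("pics/m_s.png",cv2.resize(im,None,fx=5,fy=5,interpolation=cv2.INTER_CUBIC))
cv2.imwrite("pics/m_w.png",W["pixels"][:,:,::-1])
E
```

```text
6.4667 [-0.10239768  0.61546027 -0.03746933  2.15180388  0.05690165  0.3754957
 -1.79250085] [0.45314829 0.01138921 0.16747435] [ 0.06717022  0.14016552 -0.37692176] [0.02147089 0.01390391 0.01551816] [ 9.99840097e-01 -1.78776811e-02 -1.98261160e-04 -3.59762659e-04]
(array([-0.0007,  0.0004,  0.0002]), array([0.03, 0.18, 3.75]))
tip px [347.56028181 241.67793969] [333.64363648 273.67437105]
```

View pics/m_s.png

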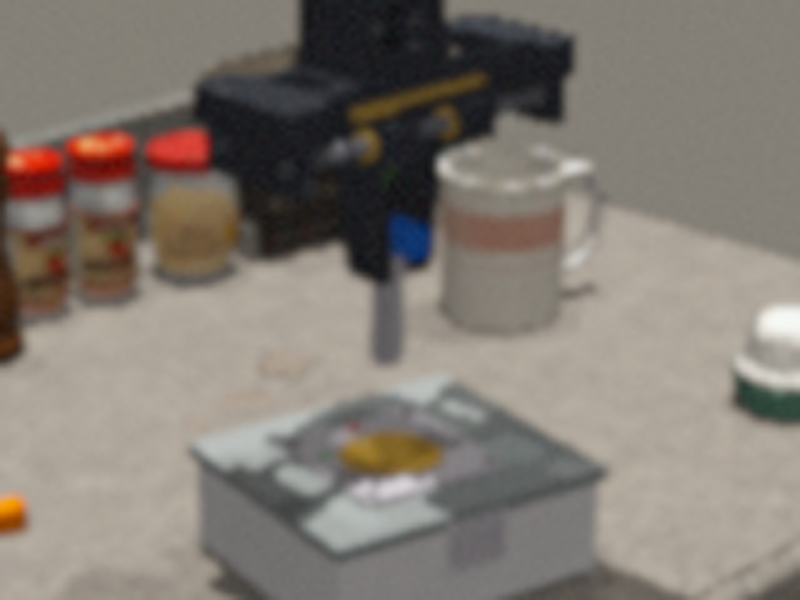

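View pics/m_w.png

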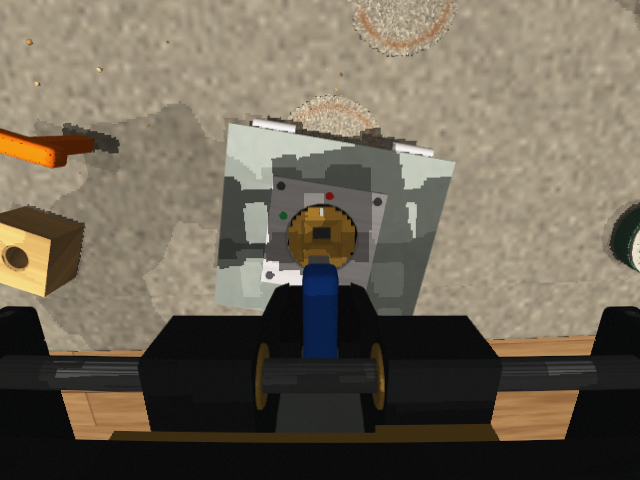

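Tip seen at (347.6,242), predicted at (347.6,241.7), so the key sits in the hand as assumed. Descending to just above the mouth.

Request:
carry_out(commands=[[[0,0,0,0.05,0.2,1,0.5],[0,0,0,0.05,0.2,2,0.5],[0,0,0,0.05,0.2,3,0.5],[0,0,0,0.05,0.2,4,0.5],[0,0,0,0.05,0.2,4.5,0.5],[0,0,0,0.05,0.2,4.5,0.5],[0,0,0,0.05,0.2,4.5,0.5],[0,0,0,0.05,0.2,4.5,0.5]]])

```text
clock: 7.13
tool_pos: [0.4539, 0.0079, 0.1231]
eef_rot: [1.0, -0.019, 0.0, -0.0]
contact_force: [1.5, -0.2, -1.2]
opening: 0.153
```

```bash
cat > st.py <<'E'
from plant import r
from h import *
s=r.get_state();p,q=tool(s);x=q.apply([1,0,0])
print("t",s["clock"],"tip",(p+q.apply([0,0,.0557])).round(4),"yaw",np.arctan2(x[1],x[0]).round(4),"F",s["contact_force"].round(2),"M",s["moment"].round(3),"open",(s["opening"]*88.1).round(2),"zax",q.apply([0,0,1]).round(3))
E
python3 st.py; python3 - <<'E'
from plant import r
from h import *
W=r.snapshot("wrist");cv2.imwrite("pics/d_w.png",cv2.resize(W["pixels"][:,:,::-1][180:330,220:420],None,fx=4,fy=4,interpolation=cv2.INTER_CUBIC))
S=r.snapshot("scene");cv2.imwrite("pics/d_s.png",cv2.resize(S["pixels"][:,:,::-1][200:290,290:410],None,fx=6,fy=6,interpolation=cv2.INTER_CUBIC))
E
```

```text
Traceback (most recent call last):
  File "st.py", line 4, in <module>
    print("t",s["clock"],"tip",(p+q.apply([0,0,.0557])).round(4),"yaw",np.arctan2(x[1],x[0]).round(4),"F",s["contact_force"].round(2),"M",s["moment"].round(3),"open",(s["opening"]*88.1).round(2),"zax",q.apply([0,0,1]).round(3))
                                                                                                                                                                      ^^^^^^^^^^^^^^^^^^^^^^^^^
AttributeError: 'float' object has no attribute 'round'
```

View pics/d_w.png

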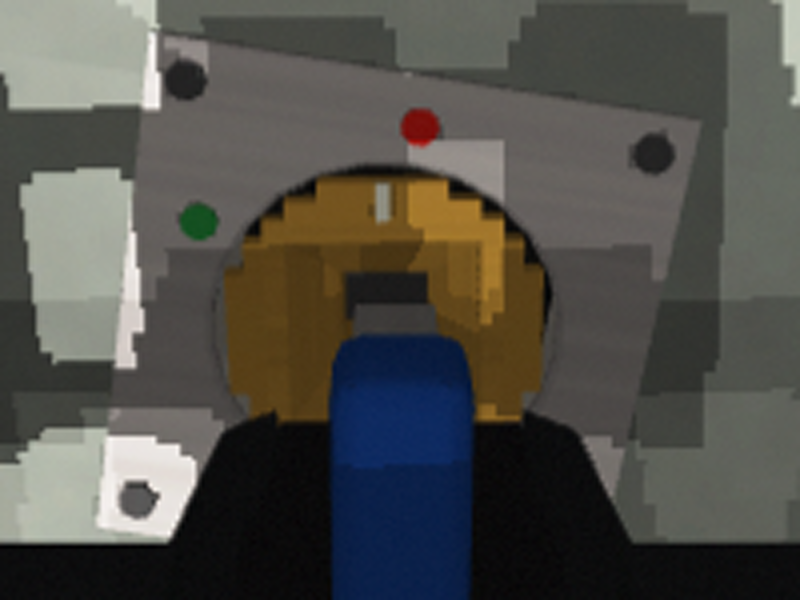

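View pics/d_s.png

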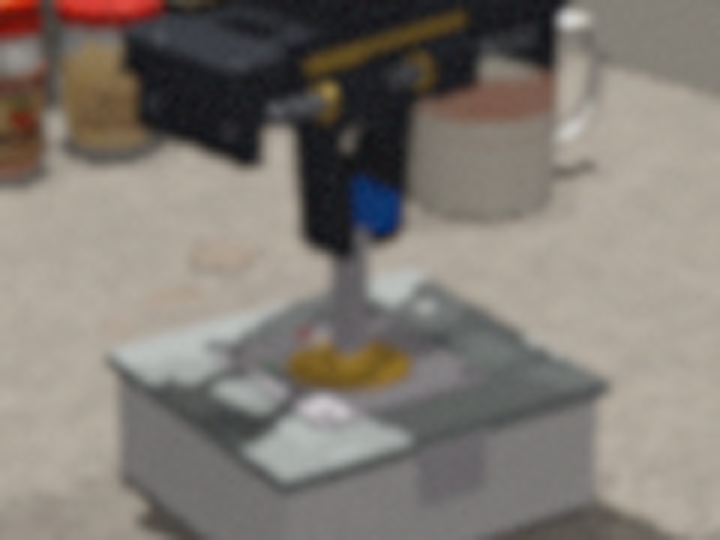

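Hole centred at about column 316.8 and shank at about 318.5 (raw pixels), so the tip is about 1.2-1.7 mm too far to tool +y. That matches TCP y = 0.0079 against 0.0096. Correcting and feeling down slowly.

Request:
carry_out(commands=[[[0,0,0,-0.05,-0.15,0,0.5],[0,0,0,-0.05,-0.15,0.2,0.5],[0,0,0,-0.05,-0.15,0.4,0.5],[0,0,0,-0.05,-0.15,0.6,0.5],[0,0,0,-0.05,-0.15,0.8,0.5],[0,0,0,-0.05,-0.15,0.8,0.5]]])

```text
clock: 7.73
tool_pos: [0.453, 0.009, 0.1143]
eef_rot: [1.0, -0.02, -0.0, 0.0]
contact_force: [0.5, 0.3, -1.5]
opening: 0.156
```

```bash
sed -i 's/(s\["opening"\]\*88.1).round(2)/s["opening"]*88.1/' st.py; python3 st.py
```

```text
t 7.7333 tip [0.453  0.009  0.0586] yaw -0.0392 F [ 0.46  0.3  -1.46] M [ 0.071  0.007 -0.047] open 13.712506199358888 zax [-0.001 -0.    -1.   ]
```

Request:
carry_out(commands=[[[0,0,0,0.02,-0.05,0.15,0.5],[0,0,0,0.02,-0.05,0.3,0.5],[0,0,0,0.02,-0.05,0.45,0.5],[0,0,0,0.02,-0.05,0.6,0.5],[0,0,0,0.02,-0.05,0.7,0.5],[0,0,0,0.02,-0.05,0.7,0.5]]])

```text
clock: 8.23
tool_pos: [0.4533, 0.0095, 0.1075]
eef_rot: [1.0, -0.02, -0.0, 0.0]
contact_force: [-0.3, 0.5, -1.2]
opening: 0.152
```

```bash
python3 st.py
```

```text
t 8.2333 tip [0.4533 0.0095 0.0518] yaw -0.0391 F [-0.32  0.47 -1.24] M [ 0.064 -0.035 -0.015] open 13.376591130904602 zax [-0. -0. -1.]
```

Tip is 1.7 mm past the hole edge with no contact. Going on.

Request:
carry_out(commands=[[[0,0,0,0,0,0.15,0.5],[0,0,0,0,0,0.3,0.5],[0,0,0,0,0,0.45,0.5],[0,0,0,0,0,0.5,0.5],[0,0,0,0,0,0.5,0.5]]])

```text
clock: 8.65
tool_pos: [0.4533, 0.0095, 0.1025]
eef_rot: [1.0, -0.02, -0.0, 0.0]
contact_force: [0.4, 0.1, -0.1]
opening: 0.154
```

```bash
python3 st.py
```

```text
t 8.65 tip [0.4532 0.0095 0.0468] yaw -0.0391 F [ 0.4   0.13 -0.09] M [ 0.027  0.112 -0.031] open 13.568937582047136 zax [-0. -0. -1.]
```

Request:
carry_out(commands=[[[0,0,0,0,0,0.15,0.5],[0,0,0,0,0,0.3,0.5],[0,0,0,0,0,0.45,0.5],[0,0,0,0,0,0.55,0.5],[0,0,0,0,0,0.6,0.5],[0,0,0,0,0,0.6,0.5]]])

```text
clock: 9.15
tool_pos: [0.4533, 0.0095, 0.0966]
eef_rot: [1.0, -0.02, -0.0, 0.0]
contact_force: [-1.1, -0.0, -1.1]
opening: 0.151
```

```bash
python3 st.py
```

```text
t 9.15 tip [0.4533 0.0095 0.0409] yaw -0.0392 F [-1.1  -0.04 -1.11] M [ 0.014  0.162 -0.033] open 13.29926187845123 zax [-0. -0. -1.]
```

Request:
carry_out(commands=[[[0,0,0,-0.05,0,0,0.5],[0,0,0,-0.05,0,0.07,0.5],[0,0,0,-0.05,0,0.14,0.5],[0,0,0,-0.05,0,0.2,0.5],[0,0,0,-0.05,0,0.2,0.5]]])

```text
clock: 9.57
tool_pos: [0.4531, 0.0095, 0.0946]
eef_rot: [1.0, -0.02, 0.0, 0.0]
contact_force: [0.7, 0.0, -0.9]
opening: 0.154
```

```bash
python3 st.py
```

```text
t 9.5667 tip [0.4531 0.0095 0.0389] yaw -0.0392 F [ 0.72  0.01 -0.91] M [0.031 0.113 0.012] open 13.574860675277407 zax [ 0. -0. -1.]
```

Request:
carry_out(commands=[[[0,0,0,-0.03,0,0.04,0.5],[0,0,0,-0.03,0,0.08,0.5],[0,0,0,-0.03,0,0.1,0.5],[0,0,0,-0.03,0,0.1,0.5]]])

```text
clock: 9.9
tool_pos: [0.453, 0.0095, 0.0941]
eef_rot: [1.0, -0.02, 0.0, -0.0]
contact_force: [-0.7, -0.2, 3.3]
opening: 0.154
```

```bash
python3 st.py
```

```text
t 9.9 tip [0.453  0.0095 0.0384] yaw -0.0392 F [-0.65 -0.24  3.3 ] M [0.036 0.139 0.027] open 13.60538430551596 zax [ 0.001  0.    -1.   ]
```

Home: the floor is felt with 3 N at tip z = 0.0384 (expected 0.0385). Backing off the press slightly and turning anticlockwise (tool -z).

Request:
carry_out(commands=[[[0,0,0,0,0,-0.04,0.5],[0,0,0,0,0,-0.04,0.5],[0,0,-0.05,0,0,-0.04,0.5],[0,0,-0.1,0,0,-0.04,0.5],[0,0,-0.15,0,0,-0.04,0.5],[0,0,-0.2,0,0,-0.04,0.5],[0,0,-0.25,0,0,-0.04,0.5],[0,0,-0.3,0,0,-0.04,0.5],[0,0,-0.3,0,0,-0.04,0.5]]])

```text
clock: 10.65
tool_pos: [0.4525, 0.0094, 0.0941]
eef_rot: [0.991, 0.131, -0.0, 0.0]
contact_force: [-0.4, -0.1, 2.0]
opening: 0.156
```

```bash
python3 st.py
```

```text
t 10.65 tip [0.4525 0.0094 0.0384] yaw 0.2618 F [-0.44 -0.1   2.01] M [-0.044  0.111 -0.037] open 13.74858025926887 zax [-0. -0. -1.]
```

Request:
carry_out(commands=[[[0,0,-0.06,0,0,0,0.5],[0,0,-0.12,0,0,0,0.5],[0,0,-0.18,0,0,0,0.5],[0,0,-0.24,0,0,0,0.5],[0,0,-0.3,0,0,0,0.5],[0,0,-0.3,0,0,0,0.5]]])

```text
clock: 11.15
tool_pos: [0.4527, 0.0093, 0.0941]
eef_rot: [0.961, 0.277, -0.0, 0.0]
contact_force: [-0.9, -0.6, 2.0]
opening: 0.15
```

```bash
python3 st.py
```

```text
t 11.15 tip [0.4527 0.0093 0.0384] yaw 0.5606 F [-0.86 -0.61  2.04] M [-0.23   0.011  0.005] open 13.238990259575884 zax [ 0. -0. -1.]
```

Request:
carry_out(commands=[[[0,0,-0.06,-0.03,0.05,0,0.5],[0,0,-0.12,-0.03,0.05,0,0.5],[0,0,-0.18,-0.03,0.05,0,0.5],[0,0,-0.24,-0.03,0.05,0,0.5],[0,0,-0.3,-0.03,0.05,0,0.5],[0,0,-0.3,-0.03,0.05,0,0.5]]])

```text
clock: 11.65
tool_pos: [0.4529, 0.009, 0.0941]
eef_rot: [0.909, 0.417, 0.0, 0.0]
contact_force: [-0.5, -0.3, 1.6]
opening: 0.151
```

```bash
python3 st.py
```

```text
t 11.65 tip [0.4529 0.009  0.0384] yaw 0.8598 F [-0.51 -0.31  1.6 ] M [-0.114 -0.126 -0.027] open 13.314403238203456 zax [ 0.  0. -1.]
```

Request:
carry_out(commands=[[[0,0,-0.05,0,0,0,0.5],[0,0,-0.1,0,0,0,0.5],[0,0,-0.15,0,0,0,0.5],[0,0,-0.2,0,0,0,0.5],[0,0,-0.2,0,0,0,0.5]]])

```text
clock: 12.07
tool_pos: [0.4531, 0.009, 0.0941]
eef_rot: [0.863, 0.505, 0.0, 0.0]
contact_force: [0.2, 0.0, 1.0]
opening: 0.149
```

```bash
python3 st.py
```

```text
t 12.0667 tip [0.4531 0.009  0.0384] yaw 1.0586 F [0.18 0.02 0.98] M [-0.133 -0.134 -0.051] open 13.15353118203612 zax [ 0.001  0.    -1.   ]
```

Next, small steps while watching Mz for the stop.

Request:
carry_out(commands=[[[0,0,-0.02,0,0,0,0.5],[0,0,-0.04,0,0,0,0.5],[0,0,-0.04,0,0,0,0.5]]])

```text
clock: 12.32
tool_pos: [0.453, 0.009, 0.0941]
eef_rot: [0.852, 0.523, 0.0, 0.0]
contact_force: [1.8, -1.2, -0.4]
opening: 0.156
```

```bash
python3 st.py
```

```text
t 12.3167 tip [0.453  0.009  0.0384] yaw 1.1005 F [ 1.79 -1.23 -0.36] M [-0.22  -0.355 -0.018] open 13.737002141149578 zax [ 0.001  0.    -1.   ]
```

Request:
carry_out(commands=[[[0,0,-0.02,0,0,0,0.5],[0,0,-0.02,0,0,0,0.5]]])

```text
clock: 12.48
tool_pos: [0.4529, 0.009, 0.0941]
eef_rot: [0.847, 0.532, 0.0, 0.0]
contact_force: [1.7, 0.8, 0.6]
opening: 0.154
```

```bash
python3 st.py; python3 - <<'E'
from plant import r
import cv2
W=r.snapshot("wrist");cv2.imwrite("pics/t_w.png",cv2.resize(W["pixels"][:,:,::-1][180:330,220:420],None,fx=4,fy=4,interpolation=cv2.INTER_CUBIC))
E
```

```text
t 12.4833 tip [0.453  0.009  0.0384] yaw 1.1213 F [1.73 0.8  0.6 ] M [-0.154 -0.43  -0.062] open 13.537261383983664 zax [ 0.001  0.    -1.   ]
```

View pics/t_w.png

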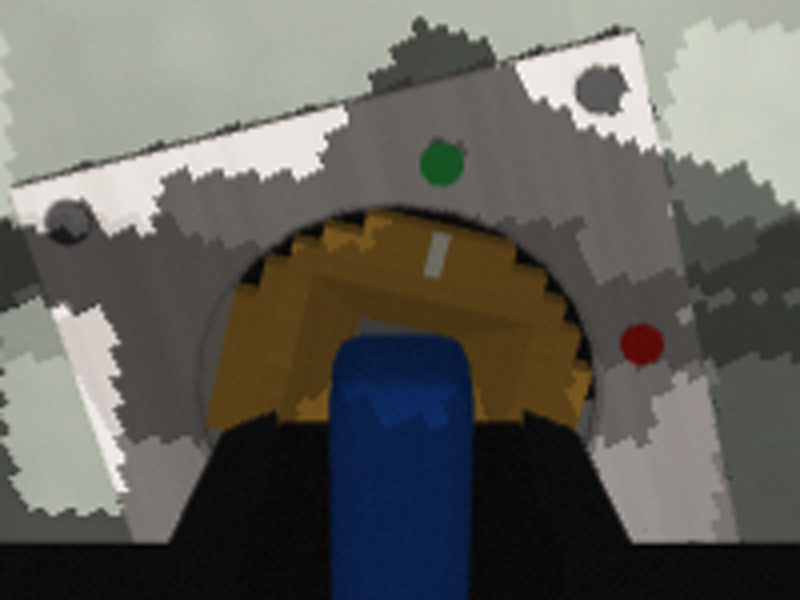

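The white line is almost at the green dot, with the lock about 0.2 rad behind the key as expected. Relieving the small side load and turning the last bit.

Request:
carry_out(commands=[[[0,0,0,0.02,0.05,0,0.5],[0,0,-0.015,0.02,0.05,0,0.5],[0,0,-0.03,0.02,0.05,0,0.5],[0,0,-0.03,0.02,0.05,0,0.5]]])

```text
clock: 12.87
tool_pos: [0.4531, 0.0089, 0.0941]
eef_rot: [0.839, 0.545, -0.0, -0.0]
contact_force: [0.2, -0.3, 0.4]
opening: 0.156
```

```bash
python3 st.py
```

```text
t 12.8667 tip [0.4531 0.0089 0.0384] yaw 1.1519 F [ 0.24 -0.32  0.36] M [-0.103 -0.261 -0.048] open 13.767715579546321 zax [-0.  0. -1.]
```

Request:
carry_out(commands=[[[0,0,-0.015,0,0.02,0,0.5],[0,0,-0.02,0,0.02,0,0.5],[0,0,-0.02,0,0.02,0,0.5]]])

```text
clock: 13.12
tool_pos: [0.4532, 0.0089, 0.0941]
eef_rot: [0.833, 0.553, -0.0, -0.0]
contact_force: [0.5, -0.2, 1.2]
opening: 0.151
```

```bash
python3 st.py; python3 st.py; python3 - <<'E'
from plant import r
from h import *
W=r.snapshot("wrist");np.save("u.npy",W,allow_pickle=True);cv2.imwrite("pics/u_w.png",cv2.resize(W["pixels"][:,:,::-1][180:330,220:420],None,fx=4,fy=4,interpolation=cv2.INTER_CUBIC))
E
```

```text
t 13.1167 tip [0.4532 0.0089 0.0384] yaw 1.1713 F [ 0.48 -0.2   1.22] M [-0.048 -0.234 -0.043] open 13.297270480125706 zax [-0.  0. -1.]
t 13.1167 tip [0.4532 0.0089 0.0384] yaw 1.1713 F [ 0.48 -0.2   1.22] M [-0.048 -0.234 -0.043] open 13.297270480125706 zax [-0.  0. -1.]
```

View pics/u_w.png

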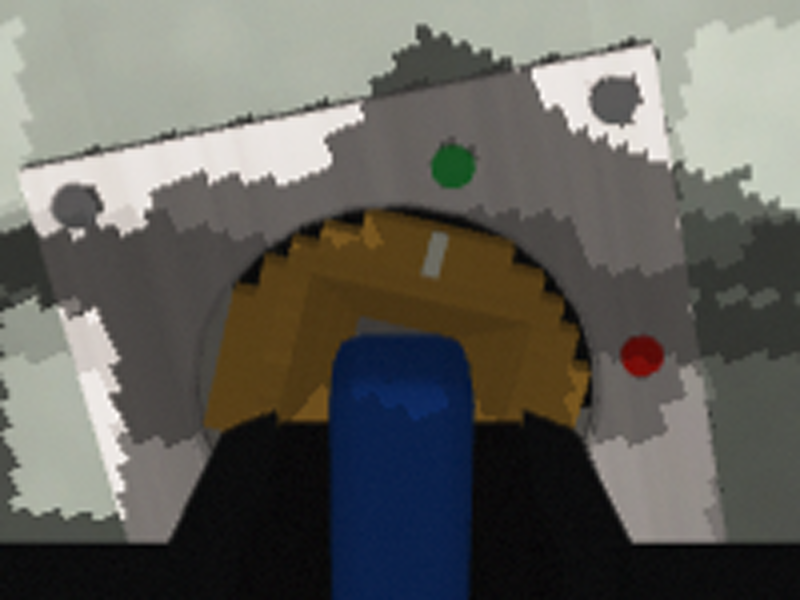

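Lock line at zoom (435,255), green dot at (453,166). Working out the joint angle from the pixels.

```bash
python3 - <<'E'
from h import *
d=np.load("u.npy",allow_pickle=True).item()
z=lambda P:np.array(P,float)/4+[220,180]-.375
c=np.array([.4532,.0091])
P=onz(d,z([(435,255),(453,166),(641,355),(440,235),(429,276),(320,277),(530,324),(76,205),(614,100)]),.063)[:,:2]
an=lambda v:np.arctan2(v[1],v[0])
print("line,green,red about axis",[round(float(an(p-c)),3) for p in P[:3]])
print("line dir",an(P[3]-P[4]),"funnel edge normal",an(P[5]-P[6])-np.pi/2,"plate screws normal",an(P[7]-P[8]))
E
```

```text
line,green,red about axis [0.942, 0.959, -0.182]
line dir 0.9295330640926697 funnel edge normal 0.9370903854174149 plate screws normal 2.9399860272204803
```

Request:
carry_out(commands=[[[0,0,-0.01,0,0.02,0,0.5],[0,0,-0.02,0,0.02,0,0.5],[0,0,-0.02,0,0.02,0,0.5]]])

```text
clock: 13.42
tool_pos: [0.4534, 0.0088, 0.0941]
eef_rot: [0.828, 0.561, -0.0, -0.0]
contact_force: [-0.6, 0.3, 1.8]
opening: 0.155
```

```bash
python3 st.py
```

```text
t 13.4167 tip [0.4534 0.0088 0.0384] yaw 1.1916 F [-0.59  0.29  1.79] M [ 0.034 -0.09  -0.114] open 13.6549878503986 zax [-0. -0. -1.]
```

Mz has risen to -0.11 N m: the stop is felt. Easing off, then opening.

Request:
carry_out(commands=[[[0,0,0.04,0,0,0,0.5],[0,0,0.05,0,0,0,0.5],[0,0,0.05,0,0,0,1.5],[0,0,0.05,0,0,0,2.2],[0,0,0.05,0,0,0,3.0],[0,0,0.05,0,0,0,4.0],[0,0,0.05,0,0,0,4.0],[0,0,0.05,0,0,0,4.0]]])

```text
clock: 14.08
tool_pos: [0.4535, 0.0087, 0.0941]
eef_rot: [0.842, 0.54, -0.0, 0.0]
contact_force: [-0.4, -0.1, 0.3]
opening: 0.454
```

```bash
python3 st.py; python3 - <<'E'
from plant import r
import cv2
W=r.snapshot("wrist");cv2.imwrite("pics/v_w.png",W["pixels"][:,:,::-1])
E
```

```text
t 14.0833 tip [0.4535 0.0087 0.0384] yaw 1.1408 F [-0.42 -0.07  0.28] M [-0.074 -0.06  -0.029] open 39.96003184759428 zax [-0. -0. -1.]
```

View pics/v_w.png

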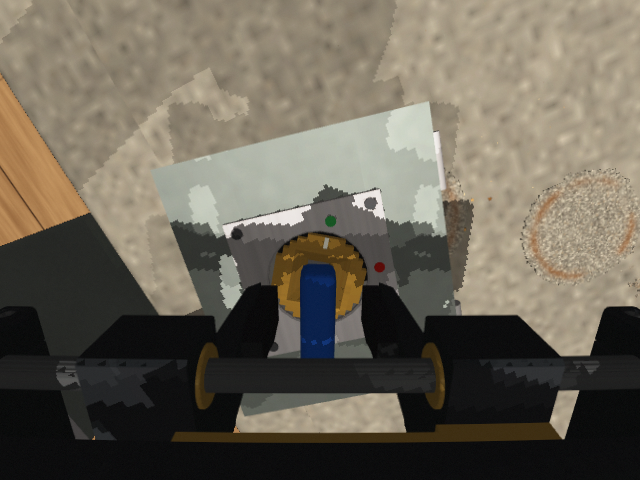

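Fingers are clear on both sides (bar at columns 300-336, finger tips at 275 and 365). Rising straight up.

Request:
carry_out(commands=[[[0,0,0,0,0,-1,4.0],[0,0,0,0,0,-2,4.0],[0,0,0,0,0,-4,4.0],[0,0,0,0,0,-7,4.0],[0,0,0,0,0,-10,4.0],[0,0,0,0,0,-12,4.0],[0,0,0,0,0,-12,4.0],[0,0,0,-5,0,-12,4.0],[0,0,0,-5,0,-12,4.0],[0,0,0,-5,0,-12,4.0]]])

```text
clock: 14.97
tool_pos: [0.4302, -0.0399, 0.2132]
eef_rot: [0.843, 0.538, -0.002, 0.0]
contact_force: [-0.6, -0.9, -0.7]
opening: 0.454
```

```bash
python3 st.py; python3 - <<'E'
from plant import r
from h import *
W=r.snapshot("wrist");S=r.snapshot("scene");T=r.snapshot("top")
np.save("x.npy",W,allow_pickle=True)
cv2.imwrite("pics/x_w.png",W["pixels"][:,:,::-1]);cv2.imwrite("pics/x_s.png",cv2.resize(S["pixels"][:,:,::-1][180:300,240:440],None,fx=4,fy=4,interpolation=cv2.INTER_CUBIC))
cv2.imwrite("pics/x_t.png",T["pixels"][:,:,::-1])
E
```

```text
t 14.9667 tip [ 0.43   -0.0401  0.1575] yaw 1.1358 F [-0.59 -0.9  -0.71] M [ 0.003 -0.05  -0.034] open 39.96627103340432 zax [-0.004 -0.003 -1.   ]
```

View pics/x_w.png

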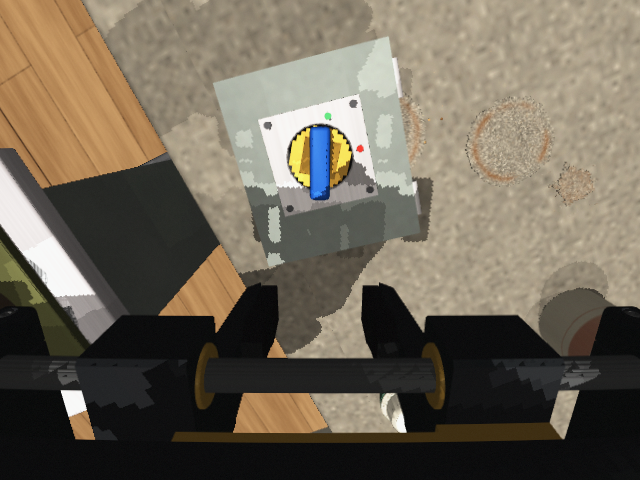

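View pics/x_s.png

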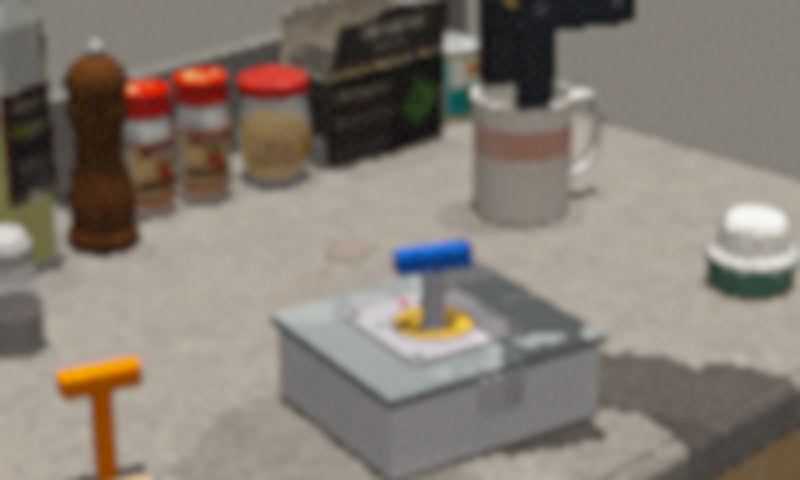

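The key stands upright in the lock with the handle at (320,162), and the hand is clear. One numeric check, then I hand in.

```bash
python3 - <<'E'
from plant import r
from h import *
d=np.load("x.npy",allow_pickle=True).item();S=r.snapshot("scene")
u=[]
for D in(d,S):
    m=mask(D["pixels"],(105,130,60),(130,255,255)); c,l,st,ce=cv2.connectedComponentsWithStats(m)
    for i in range(1,c):
        if st[i,4]>40 and 240<ce[i][0]<400: print(st[i],ce[i]);u.append(ce[i])
print(tri(d,u[0],S,u[-1]),onz(d,u[0],.110))
f=lambda a:onz(d,[a],.063)[0][:2]
c=np.array([.4533,.0091])
print("green",np.arctan2(*(f((328,116))-c)[::-1]),"red",np.arctan2(*(f((360.5,148.5))-c)[::-1]))
im=cv2.resize(d["pixels"][:,:,::-1][90:220,250:390],None,fx=4,fy=4,interpolation=cv2.INTER_CUBIC);cv2.imwrite("pics/x_z.png",im)
E
```

```text
[ 310  126   20   74 1443] [319.46292446 162.62577963]
[339 241  18   7  98] [347.71428571 243.8877551 ]
(array([0.45346079, 0.01024803, 0.10542221]), np.float64(0.00032963598991627357)) [[0.45355381 0.01053162 0.11      ]]
green 0.9500613385578562 red -0.19306100313899016
```

View pics/x_z.png

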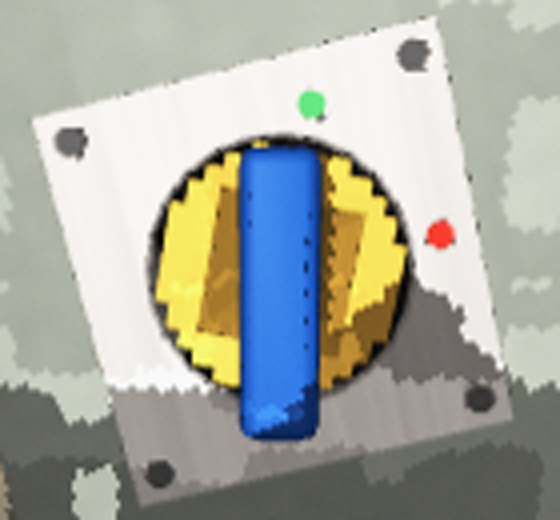

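Triangulated handle centre is at z = 0.1054, against 0.1065 expected with the key home. The funnel edges still point at the green dot. Handing in.

```bash
python3 -c "
from plant import r
print(r.finish_job(), r.get_state()['clock'])"
```

```text
the job is handed in; nothing more can be done
the job is handed in; nothing more can be done
```

The lock is turned to its stop with the key standing home in it and let go. I handed the job in at about 15 s of the 72 s; handing in gives no verdict, so the result below rests on my own checks.

- **Insertion:** I took the key from its stand, found the lock axis in the wrist picture, and lowered the tip until it touched the socket floor. It stopped at 38.4 mm with about 3 N, against 38.5 mm expected.
- **Turn:** I turned the key anticlockwise at about 0.05 N m until the resistance rose to about 0.11 N m at the stop. Then I eased off, opened the fingers and rose clear.
- **Last checks:**
  - The lock line read about 1.14 rad just before the final small turn, and the recess edges still pointed at the green dot after I let go.
  - The key looked upright, with its handle centre measured at (0.4535, 0.0102, 0.1054). Fully home would put it at 0.1065 m high, within the 2 mm calibration.
- **Forces:** No reading I took came near a limit. The largest side force I worked out was about 8 N at the tip; I read forces only at the end of each move, not during it.
- **Other objects:** The hand stayed away from the mug, salt shaker and egg timer. They looked in place in the last scene picture, but I did not measure their positions.
- **Disagreement:** The scene camera put the lock about 5 mm off from the wrist and top cameras, which agreed to about 1 mm. I used the wrist value, and the fit confirmed it.

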